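# Lock the cheese press with its second nut

## Task

The beam of the little cheese press has to be locked down. First push the long lever of the lower nut clockwise until that nut is snug on the washer on the beam, while the upper nut is still clear of it; then push the short lever of the upper nut clockwise, round and round, until that nut has run down onto the lower nut, and tighten it firmly so that the two stay jammed. Do not back the lower nut off, leave the lemon, garlic, mug and peeler where they are, and let go of everything at the end.

Things in the scene. Friction and masses are not known exactly. Their poses are not given: they have to be found in the camera images.
- press: Small cheese press, fixed to the worktop: pale wooden base board (120 x 290 x 22 mm), white perforated mould (100 mm wide), wooden beam over it (34 mm wide, top at z = 122 mm), upright threaded stud. Origin: on the worktop, under the stud's axis; z up; the beam runs along +y from the stud to a pivot 195 mm away. Yawed up to 0.25 rad. Only the stud and nuts rise above z = 130 mm.
- stud_top (a point): Top of the upright threaded steel stud, 10 mm thick, z = 205 mm, on the axis of both nuts. Right-hand thread: clockwise seen from above runs a nut down, 12 mm a turn, turning easily (0.1 Nm or less) until it bears. A gripper pushing the lower lever has its body at about this height: keep it beside the stud (wide side along the push, at about 100 mm radius).
- seat_washer: Steel washer, 34 mm wide, 3 mm thick, fixed on the beam round the stud; its top, the seat of the lower nut, is at z = 125 mm. Origin: centre of its underside.
- lower_nut: Lower nut: steel hub 32 mm wide, 28 mm high, with one long level lever (bar 9 mm thick) ending in a black ball 18 mm wide, 125 mm from the axis. Origin: centre of the hub's underside, on the stud axis; x points along the lever, z up. The lever's centre line is 20 mm above the origin (z = 145 mm when the nut is seated).
- lower_nut_ball (a point): Centre of the black ball at the end of the lower nut's lever.
- lower_nut_turn (a joint): Turn of the lower nut, rad, growing clockwise seen from above (downwards); 0 when it just touches the washer (lever then 140 degrees clockwise from the press's x axis). Starts loose at -1.1 to -0.5. The faces give a little: each 0.1 rad past 0 adds about 5 N on the washer, the push at the ball then being 1 to 3 N; 0.3 to 0.5 rad past 0 is well snug, and it stays there.
- upper_nut: Upper (lock) nut: steel hub 28 mm wide, 30 mm high, with one short level lever (bar 8 mm thick) ending in a black ball 14 mm wide, 75 mm from the axis. Origin: centre of the hub's underside, on the stud axis; x along the lever, z up. Lever's centre line 22 mm above the origin (z = 175 mm when jammed, 12 mm higher for each turn before that). Jammed: origins about 28 mm apart.
- upper_nut_ball (a point): Centre of the black ball at the end of the upper nut's lever.
- upper_nut_turn (a joint): Turn of the upper nut, rad, as for the lower; it touches the lower nut when the two values are equal (at 0 its lever is 20 degrees clockwise from the press's x axis). Starts at -9.2 to -6.6. A closed gripper pointing down can push it right round at 45 mm radius, fingertips 11 mm below the lever, wrist still. 10 N there jams it well (about 0.5 rad past touching); friction holds it.
- lemon: Yellow lemon, 78 x 55 x 56 mm, lying in front of the press (robot's side). Bystander.
- garlic: Garlic bulb, 60 mm, behind the press. Bystander.
- mug: Mug, 80 mm wide, 91 mm high, at the right. Bystander.
- peeler: Peeler, 170 mm long, lying near the front edge. Bystander.

How it is judged (in metres and radians):
On the way:
1. the lower nut is snug on the washer (more than 5 N) while the upper nut is still at least 3 mm clear of it (contact force between lower_nut and seat_washer above 5 N and z of upper_nut in the frame of lower_nut above 0.031 m), for 0.2 s.
At the end, for the whole second after the job is handed in: The lower nut is seated (within 0.1 rad) and presses on the washer, and the upper nut lies on the lower one (origins under 29 mm apart) and stays jammed against it: more than 15 N between the nuts and 12 N on the washer, at rest (under 0.05 rad/s) and let go (contact force between lower_nut and seat_washer above 12 N and contact force between upper_nut and lower_nut above 15 N and z of upper_nut in the frame of lower_nut below 0.029 m and value of joint lower_nut_turn above -0.1 rad and velocity of joint upper_nut_turn between -0.05 and 0.05 rad/s); the robot touches nothing.
It fails at once if the lower nut is backed off (turned above its loosest start, below -1.4 rad) (value of joint lower_nut_turn below -1.4 rad).
It fails at once if the lemon, garlic, mug or peeler is moved more than 30 mm (distance of any of lemon, garlic, mug, peeler from where it was at the start of the episode above 0.03 m).
It also fails if it takes over 54 s, if anything falls off the work surface, if the arm or the gripper's body presses on something with over 40 N, if the wrist force passes 120 N, or if a joint passes its speed limit or range.

## Robot

A 6-joint arm with a two-finger parallel gripper is mounted at the origin on a cart in front of the work surface, level with it; the furniture and walls round the work are solid. World frame = base frame: x ahead of the robot, y to its left, z up, the work surface at z = 0. Lengths are in m, angles in degrees, forces in N, time in s.
With the tool pointing down it reaches from about 0.4 to 0.825 m from the base axis. Payload 7 kg.
Tool frame: the origin (TCP) lies at the very end of the fingers, on their centre line; the grasp point (between the pads) lies 19 mm behind it; z points along the fingers, y is the line along which they close (so a half turn about z gives the same grasp; the last joint's range is limited). The gripper opens to 88 mm and grips with 3 to 60 N. Pads are 19 mm wide; open, the fingers measure 130 mm over their backs; the gripper's body (78 mm by 193 mm) begins 47 mm behind the grasp point.
Start: joints at [80.907, 20.546, 0.682, 0, -70.136, -16.507], TCP at [0.292, 0.609, 0.227] pointing down, gripper open.
Joint ranges: [-176.03, 176.03], [-82.01, 121.73], [-58.28, 71.71], [-173.87, 95.51], [-174.79, -0.11], [-173.66, 173.66]. Speed limits (degrees/s): [136.94, 136.94, 172.46, 180, 180, 180].

## Interface

Orientations are given as [roll, pitch, yaw] about the fixed x, y, z axes, in that order (R = Rz(yaw) Ry(pitch) Rx(roll)).
In Python, from plant import r gives the robot as it stands. The module is installed in compiled form; this text tells all that it offers.
- The arm moves only by the tool jog_arm, never from a script. Its arguments are lists of equal length, an entry for each row: "travel": the shift along the tool's x, y, z each as a share of 50 cm, from -1 to 1, a list of three; "dr": the turn, a rotation vector about the tool's x, y, z each as a share of 360 degrees, from -1 to 1, a list of three; "claw": the opening, from 0 (shut) to 1 (fully open). A call has exactly 10 rows; each row is the pose to reach, as a shift and turn from the pose commanded when the call began, along the tool's axes at that moment, turning the shorter way round; what a row does not reach only later rows make up. A row lasts 1/8 s, in which the tool goes at most 62.5 mm and 10.7 degrees, less where a joint would pass 70% of its speed; a pose out of reach is approached as far as the arm can. A call with a number of a shift or a turn outside -1 to 1 is refused whole. A call with a gripper value outside its range is refused whole. The fingers move at their own pace and stop on an object; "newtons" is the grip in N (left out, the last holds). Time passes only in rows, so rows that repeat a pose let the fingers close, or fill a call up. It gives the time, the measured TCP pose, the force, the opening and the grip force at its end, in the units of the state.
- r.get_state(): the state, without advancing time (a new reading comes with each control period).
- r.capture(name): name is "side" or "top"; returns a dict with "pixels" (400x640x3 uint8, red, green, blue), "range_z" (400x640 float32, m along the optical axis (not along the pixel's ray), 0 where there is no reading), "fx", "fy", "cx", "cy" (pixels), "dist_coeffs" ([k1, k2, p1, p2, k3] as OpenCV has them; the pictures are not rectified), "position" and "attitude" of the camera in the world. Camera axes: x right, y up, looking along -z (the intrinsics and any distortion apply to the point x, -y, -z); pixel columns grow to the right and rows downward; lengths in m; the calibration is good to about 2 mm. A picture is of the moment at which its call begins.
- r.close_job(): hands the job in; it is judged then, once.
Trained networks look in the newest picture that a camera, given by its name, has taken for a name from the list of things; names that differ only in an ending like _2 or _b are one class to them, and where a whole thing is asked for, a point or a joint stands for the part that bears it (a point fixed in the world has none). Each returns a list of dicts, best first, with "conf" (0 to 1); they miss things now and then, are a little off and sometimes report something else, mostly with a low value. They report only what shows in the picture. A call takes as long as a camera call.
- r.boxes_of(name, camera): "extent" ([left, top, right, bottom] in pixels, round what is visible of it).
- r.regions_of(name, camera): "pixels" (400x640 bool, what is visible of it) and "extent" ([left, top, right, bottom] in pixels, round what is visible of it).
- r.tip_of(name, camera): "at" ([column, row] in pixels: a listed point, or the origin of a listed thing).
The state is a dict: "time_s": time; "joints": joint angles; "qd": joint speeds; "joint_torque": joint torques, N m; "tcp_pos": TCP position; "eef_rot": TCP orientation; "contact_force": force on the tool from outside, world axes, zero at the start; "moment": the same for the moment, N m; "gripper_width": finger opening in m; "gripper_force": force on a finger pad.
Only numpy, scipy, OpenCV 4.12 (cv2) and the standard library are available. Lean on these libraries where they do the work, as an engineer would, in place of code of your own. Each camera call takes 0.05 s, during which the arm holds its last target. There are 200 camera calls.

## Working session

There is one attempt and no reset: what is moved stays moved. The work goes in short steps, Python scripts to look and compute and a tool call to move; the robot and the scene stay as the last step left them, time stands still between calls to the robot, and variables do not carry over. Pictures are saved under pics/ and viewed, at most 10 in all, crops included, and the job is handed in when it is done.

Besides the shell and the picture viewer there is one more tool, called after "Emit:" as a command line: name --argument value ..., lists and objects as JSON in quotes. jog_arm: Moves the arm, as the interface text tells. Its arguments: {"type":"object","properties":{"travel":{"type":"array"},"dr":{"type":"array"},"claw":{"type":"array"},"newtons":{"type":"number"}},"required":["travel","dr","claw"]}

```bash
mkdir -p pics; cat > h.py <<'E'
import numpy as np, cv2
from plant import r
from scipy.spatial.transform import Rotation as R
def Rc(c):
    a=np.array(c["attitude"],float)
    if a.shape==(3,3): return a
    if a.size==4: return None
    return R.from_euler('xyz',a,degrees=True).as_matrix()
def ray(c,px):
    K=np.array([[c["fx"],0,c["cx"]],[0,c["fy"],c["cy"]],[0,0,1]])
    u=cv2.undistortPoints(np.array([[px]],float),K,np.array(c["dist_coeffs"]))[0,0]
    return Rc(c)@np.array([u[0],-u[1],-1.0])
def atz(c,px,z):
    d=ray(c,px);p=np.array(c["position"]);return p+d*(z-p[2])/d[2]
def tri(c1,p1,c2,p2):
    A=[];b=[]
    for c,p in((c1,p1),(c2,p2)):
        d=ray(c,p);d/=np.linalg.norm(d);M=np.eye(3)-np.outer(d,d);A.append(M);b.append(M@np.array(c["position"]))
    x,res,_,_=np.linalg.lstsq(np.vstack(A),np.hstack(b),rcond=None);return x,np.sqrt(res.sum())
E
python3 - <<'E'
from h import *
C={n:r.capture(n) for n in("side","top")}
for n,c in C.items():
    cv2.imwrite(f"pics/{n}0.png",c["pixels"][:,:,::-1]); print(n,c["position"],c["attitude"],c["fx"],c["dist_coeffs"])
print(r.get_state())
for t in("stud_top","lower_nut_ball","upper_nut_ball","press","lower_nut","upper_nut","lemon","garlic","mug","peeler"):
    P={n:r.tip_of(t,n) for n in C}
    for n in P: print(t,n,[(np.round(d["at"]),round(d["conf"],2)) for d in P[n][:2]])
    if P["side"] and P["top"]: print("   tri",tri(C["side"],P["side"][0]["at"],C["top"],P["top"][0]["at"]))
E
```

```text
side [ 0.21287749 -0.51766081  0.88192345] [ 28.60294652   0.80897549 -46.85979081] 382.1767668621086 [-0.07199251  0.          0.          0.          0.        ]
top [ 0.31831173 -0.24962405  1.24786876] [  9.24767639   1.17687897 -89.74412415] 467.0529629798744 [-0.08206146  0.          0.          0.          0.        ]
{'time_s': 0.1, 'joints': array([ 8.09071045e+01,  2.05876023e+01,  6.37599875e-01, -1.73952312e-02,
       -7.01357906e+01, -1.65063359e+01]), 'qd': array([-0.00776545, -0.08257148,  0.13567235,  0.03947452,  0.07572942,
       -0.02111181]), 'joint_torque': array([-2.73590602e-03, -5.84161127e+01,  2.93753529e+01,  7.01564088e+00,
        1.02105516e-02, -4.75829825e-05]), 'tcp_pos': array([0.29149107, 0.60831836, 0.22570358]), 'eef_rot': array([ 1.79913096e+02, -8.69837280e-03, -2.56051479e+01]), 'contact_force': array([ 0.13885756, -0.2985809 , -0.40793256]), 'moment': array([-0.02473898, -0.01260192,  0.07086236]), 'gripper_force': 0.0, 'gripper_width': 0.08733883584224085}
stud_top side [(array([315., 176.]), 0.72), (array([284., 168.]), 0.35)]
stud_top top
[... 1077 characters left out ...]
574341076))
lemon side [(array([254., 230.]), 0.79)]
lemon top [(array([279., 247.]), 0.96)]
   tri (array([ 0.38589503, -0.11238984,  0.01850751]), np.float64(0.0006029033636307137))
garlic side [(array([307., 174.]), 0.58)]
garlic top [(array([268., 168.]), 0.76)]
   tri (array([ 0.60981928, -0.07478155, -0.01914674]), np.float64(0.003944134858676528))
mug side [(array([380., 316.]), 0.92)]
mug top [(array([418., 229.]), 0.67)]
   tri (array([ 0.43271542, -0.4769469 ,  0.02564491]), np.float64(0.00037680089628028593))
peeler side [(array([314., 314.]), 0.69)]
peeler top [(array([375., 265.]), 0.89)]
   tri (array([ 0.33764465, -0.36434582,  0.01629314]), np.float64(0.00045640146466314097))
```

View pics/side0.png

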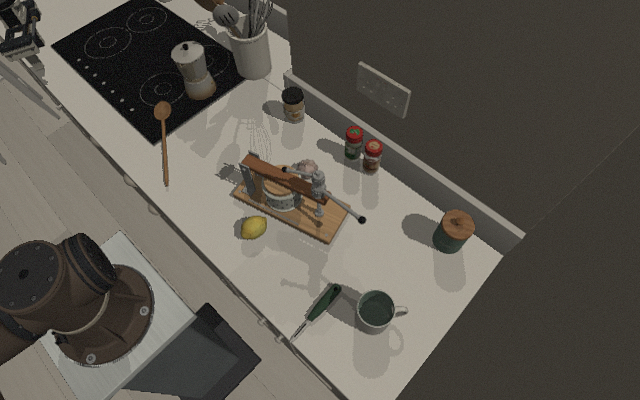

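View pics/top0.png

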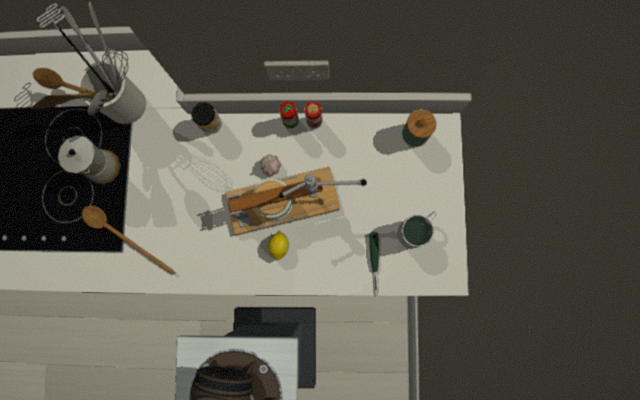

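The side view shows the press at about (300,195), with the lower lever's ball at (361,220) and the upper ball at (284,168). In the top view the stud is at (313,183), the lower ball at (364,182) and the upper ball near (282,194). I'll refine these with region masks and depth.

```bash
python3 - <<'E'
from h import *
C={n:r.capture(n) for n in("side","top")}
def cloud(c,m):
    v,u=np.nonzero(m&(c["range_z"]>0)); d=c["range_z"][v,u]
    K=np.array([[c["fx"],0,c["cx"]],[0,c["fy"],c["cy"]],[0,0,1]])
    n=cv2.undistortPoints(np.stack([u,v],1).astype(float)[:,None],K,np.array(c["dist_coeffs"]))[:,0]
    return (Rc(c)@np.stack([n[:,0]*d,-n[:,1]*d,-d]) ).T+c["position"]
for n,c in C.items():
    for t in("lower_nut","upper_nut","lemon","garlic"):
        g=r.regions_of(t,n)
        for q in g[:1]:
            P=cloud(c,q["pixels"]); print(n,t,round(q["conf"],2),q["extent"],len(P),np.round(np.percentile(P,[2,50,98],axis=0),3).tolist())
            if "nut" in t: np.save(f"{n}_{t}.npy",P)
    x0,y0,x1,y1=(230,130,400,250) if n=="side" else (220,150,390,270)
    im=c["pixels"][y0:y1,x0:x1,::-1]
    cv2.imwrite(f"pics/{n}1.png",cv2.convertScaleAbs(cv2.resize(im,None,fx=4.7,fy=4.7,interpolation=cv2.INTER_CUBIC),alpha=1.4))
    m=np.zeros((400,640),bool);m[y0:y1,x0:x1]=1
    P=cloud(c,m);H=P[(P[:,2]>.132)]
    print("high",len(H)); print(np.round(H[np.argsort(-H[:,2])][:: max(1,len(H)//60)],3).tolist())
E
```

```text
side lower_nut 0.9 [312.1, 186.6, 366.5, 221.1] 374 [[0.514, -0.331, 0.0], [0.529, -0.252, 0.15], [0.603, -0.196, 0.156]]
side upper_nut 0.67 [283.6, 164.7, 325.5, 189.9] 264 [[0.49, -0.214, 0.172], [0.518, -0.196, 0.195], [0.539, -0.133, 0.201]]
side lemon 0.97 [240.4, 217.2, 268.5, 238.2] 516 [[0.354, -0.137, 0.003], [0.384, -0.119, 0.046], [0.418, -0.091, 0.057]]
side garlic 0.52 [295.6, 162.0, 318.2, 177.5] 189 [[0.584, -0.106, 0.024], [0.602, -0.09, 0.041], [0.627, -0.067, 0.055]]
high 743
[[0.527, -0.201, 0.207], [0.53, -0.204, 0.202], [0.527, -0.192, 0.201], [0.536, -0.209, 0.2], [0.532, -0.207, 0.2], [0.52, -0.201, 0.199], [0.497, -0.134, 0.199], [0.498, -0.139, 0.198], [0.521, -0.209, 0.198], [0.498, -0.142, 0.197], [0.522, -0.19, 0.197], [0.517, -0.177, 0.196], [0.508, -0.159, 0.196], [0.517, -0.172, 0.195], [0.497, -0.139, 0.195], [0.522, -0.211, 0.195], [0.517, -0.204, 0.194], [0.504, -0.144, 0.194], [0.513, -0.172, 0.193], [0.506, -0.161, 0.193], [0.49, -0.139, 0.192], [0.52, -0.212, 0.19], [0.516, -0.202, 0.189], [0.53, -0.214, 0.185], [0.518, -0.208, 0.18], [0.515, -0.
[... 2168 characters left out ...]
-0.325, 0.155], [0.535, -0.27, 0.155], [0.537, -0.315, 0.154], [0.528, -0.213, 0.153], [0.533, -0.265, 0.153], [0.53, -0.318, 0.153], [0.533, -0.244, 0.152], [0.54, -0.32, 0.152], [0.528, -0.323, 0.151], [0.535, -0.234, 0.151], [0.531, -0.32, 0.151], [0.533, -0.277, 0.15], [0.531, -0.301, 0.15], [0.531, -0.241, 0.15], [0.531, -0.296, 0.15], [0.531, -0.299, 0.15], [0.533, -0.215, 0.149], [0.536, -0.244, 0.149], [0.533, -0.258, 0.149], [0.533, -0.301, 0.149], [0.536, -0.241, 0.148], [0.534, -0.311, 0.148], [0.531, -0.261, 0.148], [0.539, -0.311, 0.148], [0.531, -0.265, 0.147], [0.531, -0.28, 0.147], [0.536, -0.306, 0.146], [0.517, -0.198, 0.146], [0.529, -0.318, 0.144], [0.515, -0.208, 0.142]]
```

View pics/side1.png

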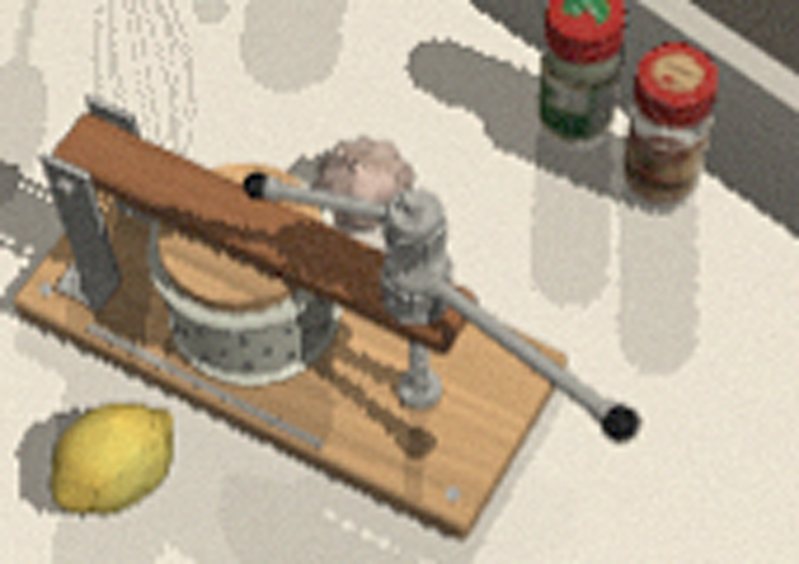

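View pics/top1.png

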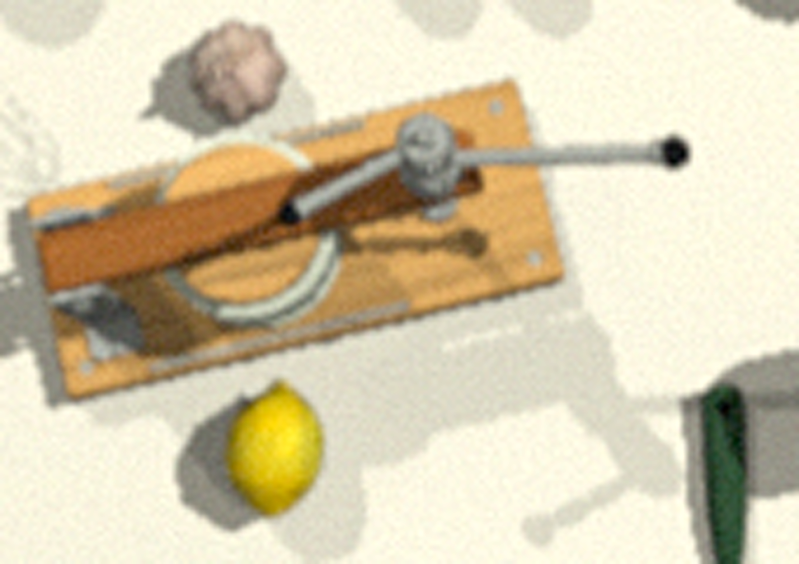

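Measured from the crops, the stud axis is at about (0.530, -0.201). The lower lever points to -88° in world yaw and the upper to 116°. I'll start moving.

Emit:
jog_arm --travel '[[0.1,0.1,-0.16],[0.2,0.2,-0.16],[0.65,0.695,-0.16],[0.65,0.695,-0.16],[0.65,0.695,-0.16],[0.65,0.695,-0.16],[0.65,0.695,-0.16],[0.65,0.695,-0.16],[0.65,0.695,-0.16],[0.65,0.695,-0.16]]' --dr '[[0,0,0.173],[0,0,0.173],[0,0,0.173],[0,0,0.173],[0,0,0.173],[0,0,0.173],[0,0,0.173],[0,0,0.173],[0,0,0.173],[0,0,0.173]]' --claw '[0,0,0,0,0,0,0,0,0,0]'

```text
time_s: 2.85
tcp_pos: [0.4347, 0.1547, 0.3067]
eef_rot: [-180.0, 0.0, -88.0]
contact_force: [-0.6, 0.1, 0.6]
gripper_width: 0.0008
gripper_force: 0.0
```

Emit:
jog_arm --travel '[[0.917,-0.256,0],[0.917,-0.256,0],[0.917,-0.256,0],[0.917,-0.256,0],[0.917,-0.256,0],[0.917,-0.256,0],[0.917,-0.256,0],[0.917,-0.256,0.12],[0.917,-0.256,0.22],[0.917,-0.256,0.22]]' --dr '[[0,0,0],[0,0,0],[0,0,0],[0,0,0],[0,0,0],[0,0,0],[0,0,0],[0,0,0],[0,0,0],[0,0,0]]' --claw '[0,0,0,0,0,0,0,0,0,0]'

```text
time_s: 4.1
tcp_pos: [0.5774, -0.2967, 0.1911]
eef_rot: [179.4, 0.2, -87.9]
contact_force: [0.4, 0.1, 1.7]
gripper_width: 0.0008
gripper_force: 0.0
```

Emit:
jog_arm --travel '[[0,0,0],[0,0,0.03],[0,0,0.06],[0,0,0.09],[0,0,0.12],[0,0,0.124],[0,0,0.124],[0,0,0.124],[0,0,0.124],[0,0,0.124]]' --dr '[[0,0,0],[0,0,0],[0,0,0],[0,0,0],[0,0,0],[0,0,0],[0,0,0],[0,0,0],[0,0,0],[0,0,0]]' --claw '[0,0,0,0,0,0,0,0,0,0]'

```text
time_s: 5.35
tcp_pos: [0.5796, -0.2986, 0.1349]
eef_rot: [-180.0, -0.0, -87.9]
contact_force: [0.0, -1.0, 0.3]
gripper_width: 0.0004
gripper_force: 0.0
```

```bash
python3 - <<'E'
from h import *
s=r.get_state();print(s["time_s"],s["tcp_pos"],s["eef_rot"],s["contact_force"],s["joints"])
c=r.capture("side");im=c["pixels"][120:250,230:400,::-1]
cv2.imwrite("pics/s2.png",cv2.convertScaleAbs(cv2.resize(im,None,fx=4.5,fy=4.5,interpolation=cv2.INTER_CUBIC),alpha=1.4))
E
```

```text
5.35 [ 0.57962908 -0.29861202  0.13490539] [-1.79968065e+02 -8.48479515e-03 -8.78797364e+01] [ 0.04748215 -0.99822771  0.274738  ] [-1.01484498e+01  2.22616639e+01 -9.29447159e+00  1.76683180e-03
 -5.84108564e+01  1.22677907e+01]
```

View pics/s2.png

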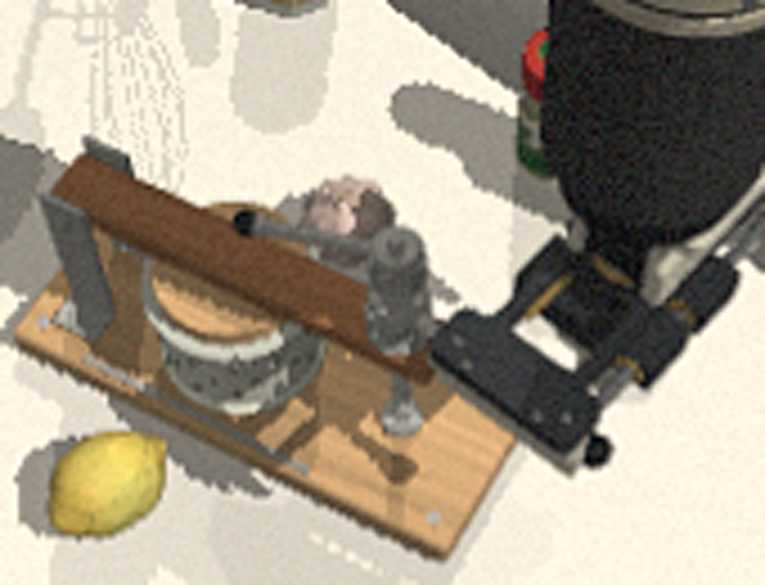

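The picture shows the gripper on the far side of the long lever, with the ball visible at (597,450) in the crop and the stud clear of the body. Next I'll work out the arc rows.

```bash
cat >> h.py <<'E'
S=np.array([.530,-.201])
def u(a): a=np.radians(a);return np.array([np.cos(a),np.sin(a)])
def rows(start,poses):
    """start, poses: (x,y,z,yaw) tool-down; prints travel & dr shares"""
    x,y,z,w=start;T=[];D=[]
    xt=u(w);yt=np.array([np.sin(np.radians(w)),-np.cos(np.radians(w))])
    for p in poses:
        d=np.array(p[:2])-[x,y]
        T.append([round(float(v),4) for v in(d@xt/.5,d@yt/.5,(z-p[2])/.5)])
        D.append([0,0,round(-((p[3]-w+180)%360-180)/360,4)])
    print(T);print(D)
def lowpose(phi,o,z=.1345,rad=.1):
    p=S+rad*u(phi)+o*u(phi+90);return (*p,z,phi)
E
python3 - <<'E'
from h import *
st=(.5785,-.2990,.1347,-88)
rows(st,[lowpose(-88,.035),lowpose(-88,.026)]+[lowpose(-88-i*5,.026) for i in range(1,9)])
E
```

```text
[[0.0007, 0.0201, 0.0004], [0.0007, 0.0381, 0.0004], [0.0045, 0.0557, 0.0004], [0.0067, 0.0736, 0.0004], [0.0074, 0.0916, 0.0004], [0.0065, 0.1096, 0.0004], [0.004, 0.1275, 0.0004], [-0.0001, 0.1451, 0.0004], [-0.0056, 0.1622, 0.0004], [-0.0126, 0.1788, 0.0004]]
[[0, 0, 0.0], [0, 0, 0.0], [0, 0, 0.0139], [0, 0, 0.0278], [0, 0, 0.0417], [0, 0, 0.0556], [0, 0, 0.0694], [0, 0, 0.0833], [0, 0, 0.0972], [0, 0, 0.1111]]
```

Emit:
jog_arm --travel '[[0.001,0.02,0],[0.001,0.038,0],[0.0045,0.056,0],[0.0065,0.074,0],[0.0075,0.092,0],[0.0065,0.11,0],[0.004,0.1275,0],[0,0.145,0],[-0.0055,0.162,0],[-0.0125,0.179,0]]' --dr '[[0,0,0],[0,0,0],[0,0,0.014],[0,0,0.028],[0,0,0.042],[0,0,0.0555],[0,0,0.0695],[0,0,0.083],[0,0,0.097],[0,0,0.111]]' --claw '[0,0,0,0,0,0,0,0,0,0]'

```text
time_s: 6.65
tcp_pos: [0.4893, -0.2954, 0.1346]
eef_rot: [-180.0, 0.0, -128.0]
contact_force: [2.3, 1.6, -1.4]
gripper_width: 0.0003
gripper_force: 1.5
```

```bash
python3 - <<'E'
from h import *
s=r.get_state();print(s["time_s"],s["tcp_pos"],s["contact_force"],s["moment"])
print(lowpose(-128,.026))
c=r.capture("side")
for t in("lower_nut_ball","upper_nut_ball"):
    g=r.tip_of(t,"side")
    for d in g[:2]:
        p=atz(c,d["at"],.146 if "low" in t else .191);print(t,d["conf"],d["at"],p,np.degrees(np.arctan2(*(p[:2]-S)[::-1])),np.linalg.norm(p[:2]-S))
st=(*lowpose(-128,.026)[:2],.1347,-128)
rows(st,[lowpose(-128-i*3,.026) for i in range(1,8)])
E
```

```text
6.65 [ 0.48926399 -0.29535457  0.13455422] [ 2.32293459  1.55059752 -1.40670812] [ 7.08547831e-01 -8.79666265e-01 -4.86755982e-04]
(np.float64(0.48892213206120894), np.float64(-0.2958082737191393), 0.1345, -128)
lower_nut_ball 0.55 [329.8, 237.7] [ 0.45703297 -0.30192547  0.146     ] -125.86614947352986 0.12453970442244071
upper_nut_ball 0.68 [285.9, 169.7] [ 0.49624544 -0.13600598  0.191     ] 117.44505196182355 0.07323656045176605
upper_nut_ball 0.48 [381.5, 317.6] [ 0.3898263  -0.48819729  0.191     ] -116.01582663773182 0.31957933298011776
[[0.0024, 0.0105, 0.0004], [0.0043, 0.0212, 0.0004], [0.0057, 0.0319, 0.0004], [0.0064, 0.0427, 0.0004], [0.0066, 0.0535, 0.0004], [0.0063, 0.0643, 0.0004], [0.0054, 0.0751, 0.0004]]
[[0, 0, 0.0083], [0, 0, 0.0167], [0, 0, 0.025], [0, 0, 0.0333], [0, 0, 0.0417], [0, 0, 0.05], [0, 0, 0.0583]]
```

Emit:
jog_arm --travel '[[0.0025,0.0105,0],[0.0045,0.021,0],[0.0055,0.032,0],[0.0065,0.0425,0],[0.0065,0.0535,0],[0.0065,0.064,0],[0.0055,0.075,0],[0.0055,0.077,0],[0.0055,0.077,0],[0.0055,0.077,0]]' --dr '[[0,0,0.008],[0,0,0.0165],[0,0,0.025],[0,0,0.0335],[0,0,0.0415],[0,0,0.05],[0,0,0.0585],[0,0,0.0585],[0,0,0.0585],[0,0,0.0585]]' --claw '[0,0,0,0,0,0,0,0,0,0]'

```text
time_s: 8.05
tcp_pos: [0.4581, -0.2745, 0.1348]
eef_rot: [-180.0, 0.0, -148.8]
contact_force: [1.2, -0.4, 0.0]
gripper_width: 0.0004
gripper_force: 1.3
```

```bash
python3 - <<'E'
from h import *
s=r.get_state();print(s["time_s"],s["tcp_pos"],s["eef_rot"],s["contact_force"])
c=r.capture("side")
for t in("lower_nut_ball","upper_nut_ball"):
    g=r.tip_of(t,"side")
    for d in g[:1]:
        p=atz(c,d["at"],.146 if "low" in t else .191);print(t,d["conf"],d["at"],p,np.degrees(np.arctan2(*(p[:2]-S)[::-1])),np.linalg.norm(p[:2]-S))
E
```

```text
8.05 [ 0.4581445  -0.27447787  0.13477485] [-1.79963906e+02  1.40500139e-02 -1.48829126e+02] [ 1.1566291  -0.41294355  0.01333805]
upper_nut_ball 0.63 [284.8, 167.5] [ 0.49866462 -0.13008264  0.191     ] 113.83860829344373 0.07753178897578072
```

```bash
cat >> h.py <<'E'
def up(th,z=None,rad=.045,yaw=-149):
    if z is None: z=min(.180,max(.163,.180-.012*(141-th)/360))
    return (*(S+rad*u(th)),z,yaw)
E
python3 - <<'E'
from h import *
st=(.458,-.2745,.1347,-149)
b=np.array(st[:2])+.02*u(-59)
rows(st,[(*b,.1347,-149),(*b,.19,-149),(*b,.245,-149),up(176,.26),up(176,.26),up(176,.21),up(176,.18)])
rows(up(176),[up(176-20*i) for i in range(1,11)])
rows(up(-24),[up(-24-20*i) for i in range(1,11)])
E
```

```text
[[0.0, -0.04, 0.0], [0.0, -0.04, -0.1106], [0.0, -0.04, -0.2206], [-0.1254, 0.1035, -0.2506], [-0.1254, 0.1035, -0.2506], [-0.1254, 0.1035, -0.1506], [-0.1254, 0.1035, -0.0906]]
[[0, 0, 0.0], [0, 0, 0.0], [0, 0, 0.0], [0, 0, 0.0], [0, 0, 0.0], [0, 0, 0.0], [0, 0, 0.0]]
[[-0.0221, 0.0221, 0.0], [-0.0504, 0.0353, 0.0003], [-0.0816, 0.038, 0.0017], [-0.1118, 0.0299, 0.003], [-0.1374, 0.012, 0.0043], [-0.1553, -0.0136, 0.0057], [-0.1634, -0.0438, 0.007], [-0.1607, -0.0749, 0.0083], [-0.1474, -0.1032, 0.0097], [-0.1253, -0.1253, 0.011]]
[[0, 0, 0.0], [0, 0, 0.0], [0, 0, 0.0], [0, 0, 0.0], [0, 0, 0.0], [0, 0, 0.0], [0, 0, 0.0], [0, 0, 0.0], [0, 0, 0.0], [0, 0, 0.0]]
[[0.0283, -0.0132, 0.0013], [0.0595, -0.0159, 0.0027], [0.0897, -0.0078, 0.004], [0.1153, 0.0101, 0.0053], [0.1332, 0.0357, 0.0067], [0.1413, 0.0659, 0.008], [0.1386, 0.097, 0.0093], [0.1253, 0.1253, 0.0107], [0.1032, 0.1474, 0.012], [0.0749, 0.1607, 0.0133]]
[[0, 0, 0.0], [0, 0, 0.0], [0, 0, 0.0], [0, 0, 0.0], [0, 0, 0.0], [0, 0, 0.0], [0, 0, 0.0], [0, 0, 0.0], [0, 0, 0.0], [0, 0, 0.0]]
```

Emit:
jog_arm --travel '[[0,-0.04,0],[0,-0.04,-0.11],[0,-0.04,-0.22],[0,-0.04,-0.25],[-0.125,0.1035,-0.25],[-0.125,0.1035,-0.25],[-0.125,0.1035,-0.25],[-0.125,0.1035,-0.17],[-0.125,0.1035,-0.09],[-0.125,0.1035,-0.09]]' --dr '[[0,0,0],[0,0,0],[0,0,0],[0,0,0],[0,0,0],[0,0,0],[0,0,0],[0,0,0],[0,0,0],[0,0,0]]' --claw '[0,0,0,0,0,0,0,0,0,0]'

```text
time_s: 9.45
tcp_pos: [0.4818, -0.1977, 0.1765]
eef_rot: [179.7, -0.3, -148.9]
contact_force: [-0.2, -0.1, 1.3]
gripper_width: 0.0003
gripper_force: 0.0
```

```bash
python3 - <<'E'
from h import *
s=r.get_state();print(s["time_s"],s["tcp_pos"],s["eef_rot"],s["contact_force"])
c=r.capture("side")
g=r.tip_of("lower_nut_ball","side")
for d in g[:2]:
    p=atz(c,d["at"],.1445);print(d["conf"],d["at"],p,np.degrees(np.arctan2(*(p[:2]-S)[::-1])),np.linalg.norm(p[:2]-S))
im=c["pixels"][120:250,230:400,::-1]
cv2.imwrite("pics/s3.png",cv2.convertScaleAbs(cv2.resize(im,None,fx=4.5,fy=4.5,interpolation=cv2.INTER_CUBIC),alpha=1.4))
E
```

```text
9.45 [ 0.48180137 -0.19768403  0.17654691] [ 179.74318116   -0.33099838 -148.94298234] [-0.19222047 -0.14709245  1.26038839]
0.75 [318.8, 239.7] [ 0.43847856 -0.28763594  0.1445    ] -136.5707941093566 0.12602364578893566
```

View pics/s3.png

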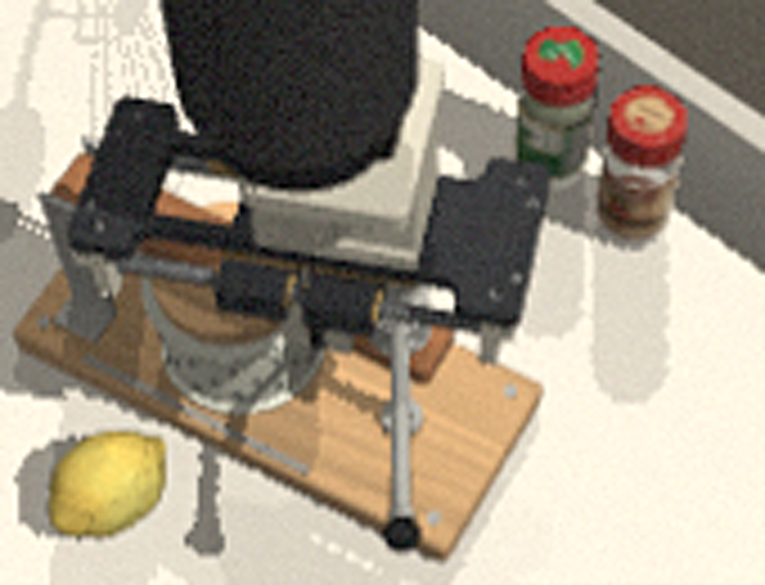

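The lower ball is at about (401,532) in the crop, so the lever points to -137°. That is less than I commanded, possibly because it sprang back. The upper nut is still high, so I'll push the lower lever again and check it while pushing.

```bash
python3 - <<'E'
from h import *
st=(*up(176)[:2],.1797,-149)
a=lowpose(-137,.05)
rows(st,[(*st[:2],.25,-149),(*a[:2],.26,-137),(*a[:2],.1345,-137)])
rows(a,[lowpose(-137,.036),lowpose(-137,.026)]+[lowpose(-137-i*3,.026) for i in range(1,7)])
E
```

```text
[[0.0, 0.0, -0.1406], [0.1011, -0.191, -0.1606], [0.1011, -0.191, 0.0904]]
[[0, 0, 0.0], [0, 0, -0.0333], [0, 0, -0.0333]]
[[0.0, 0.028, 0.0], [-0.0, 0.048, 0.0], [0.0024, 0.0585, 0.0], [0.0043, 0.0692, 0.0], [0.0057, 0.0799, 0.0], [0.0064, 0.0907, 0.0], [0.0066, 0.1015, 0.0], [0.0063, 0.1123, 0.0]]
[[0, 0, 0.0], [0, 0, 0.0], [0, 0, 0.0083], [0, 0, 0.0167], [0, 0, 0.025], [0, 0, 0.0333], [0, 0, 0.0417], [0, 0, 0.05]]
```

Emit:
jog_arm --travel '[[0,0,-0.12],[0,0,-0.16],[0.05,-0.095,-0.16],[0.1,-0.19,-0.16],[0.1,-0.19,-0.16],[0.1,-0.19,-0.06],[0.1,-0.19,0.03],[0.1,-0.19,0.09],[0.1,-0.19,0.09],[0.1,-0.19,0.09]]' --dr '[[0,0,0],[0,0,0],[0,0,-0.0165],[0,0,-0.0335],[0,0,-0.0335],[0,0,-0.0335],[0,0,-0.0335],[0,0,-0.0335],[0,0,-0.0335],[0,0,-0.0335]]' --claw '[0,0,0,0,0,0,0,0,0,0]'

```text
time_s: 10.8
tcp_pos: [0.4921, -0.3051, 0.1369]
eef_rot: [-179.8, 0.1, -136.8]
contact_force: [-0.2, -0.7, -0.8]
gripper_width: 0.0002
gripper_force: 0.0
```

Emit:
jog_arm --travel '[[0,0.028,0],[0,0.048,0],[0.0025,0.0585,0],[0.0045,0.069,0],[0.0055,0.08,0],[0.0065,0.0905,0],[0.0065,0.1015,0],[0.0065,0.1125,0],[0.0065,0.1125,0],[0.0065,0.1125,0]]' --dr '[[0,0,0],[0,0,0],[0,0,0.0085],[0,0,0.0165],[0,0,0.025],[0,0,0.0335],[0,0,0.0415],[0,0,0.05],[0,0,0.05],[0,0,0.05]]' --claw '[0,0,0,0,0,0,0,0,0,0]'

```text
time_s: 12.05
tcp_pos: [0.4502, -0.2657, 0.1352]
eef_rot: [-180.0, 0.1, -154.8]
contact_force: [1.4, 1.0, 1.2]
gripper_width: 0.0006
gripper_force: 0.7
```

```bash
python3 - <<'E'
from h import *
s=r.get_state();print(s["time_s"],s["tcp_pos"],s["eef_rot"],s["contact_force"],s["moment"])
c=r.capture("side")
g=r.tip_of("lower_nut_ball","side")
for d in g[:2]:
    p=atz(c,d["at"],.1445);print(d["conf"],d["at"],p,np.degrees(np.arctan2(*(p[:2]-S)[::-1])),np.linalg.norm(p[:2]-S))
im=c["pixels"][150:280,230:400,::-1]
cv2.imwrite("pics/s4.png",cv2.convertScaleAbs(cv2.resize(im,None,fx=4.5,fy=4.5,interpolation=cv2.INTER_CUBIC),alpha=1.6))
E
```

```text
12.05 [ 0.45018168 -0.26574644  0.13517439] [-1.79966893e+02  5.40177317e-02 -1.54754923e+02] [1.3595793  1.02602756 1.22334071] [ 0.36894915 -0.5310819   0.00643403]
0.38 [303.6, 235.5] [ 0.42368974 -0.25746498  0.1445    ] -152.02571607856592 0.1203751037545535
```

View pics/s4.png

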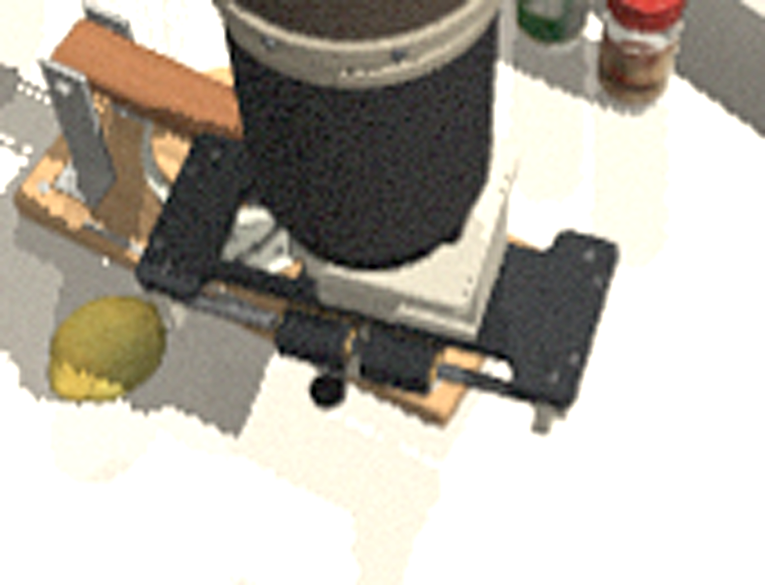

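The ball is at (328,388) in the crop, so while pushed the lever is at -152°, about 0.44 rad past touch. I'll back away gently and see whether it stays.

Emit:
jog_arm --travel '[[0,-0.004,0],[0,-0.008,0],[0,-0.012,0],[0,-0.016,0],[0,-0.02,0],[0,-0.026,0],[0,-0.032,0],[0,-0.04,0],[0,-0.05,0],[0,-0.06,0]]' --dr '[[0,0,0],[0,0,0],[0,0,0],[0,0,0],[0,0,0],[0,0,0],[0,0,0],[0,0,0],[0,0,0],[0,0,0]]' --claw '[0,0,0,0,0,0,0,0,0,0]'

```text
time_s: 13.4
tcp_pos: [0.4628, -0.2934, 0.1345]
eef_rot: [-180.0, -0.0, -154.8]
contact_force: [0.3, 0.4, 0.3]
gripper_width: 0.0004
gripper_force: 0.0
```

```bash
python3 - <<'E'
from h import *
s=r.get_state();print(s["time_s"],s["tcp_pos"],s["eef_rot"],s["contact_force"])
c=r.capture("side")
g=r.tip_of("lower_nut_ball","side")
for d in g[:2]:
    p=atz(c,d["at"],.1445);print(d["conf"],d["at"],p,np.degrees(np.arctan2(*(p[:2]-S)[::-1])),np.linalg.norm(p[:2]-S))
l=lowpose(-155,.056)
st=(*l[:2],.1347,-155)
rows(st,[(*st[:2],.25,-155),up(176,.26),up(176,.18)])
E
```

```text
13.4 [ 0.46284025 -0.29343052  0.13453068] [-1.79999868e+02 -3.33571857e-03 -1.54835896e+02] [0.34726376 0.3929959  0.26325546]
0.55 [304.1, 238.1] [ 0.42012005 -0.26242203  0.1445    ] -150.7951525281642 0.12588196878165955
[[0.0, 0.0, -0.2306], [-0.1213, 0.1556, -0.2506], [-0.1213, 0.1556, -0.0906]]
[[0, 0, 0.0], [0, 0, -0.0167], [0, 0, -0.0167]]
```

It stays at -151°. I'll lift off and go to the upper lever's start.

Emit:
jog_arm --travel '[[0,0,-0.1],[0,0,-0.2],[0,0,-0.25],[-0.06,0.078,-0.25],[-0.121,0.1555,-0.25],[-0.121,0.1555,-0.25],[-0.121,0.1555,-0.17],[-0.121,0.1555,-0.09],[-0.121,0.1555,-0.09],[-0.121,0.1555,-0.09]]' --dr '[[0,0,0],[0,0,0],[0,0,0],[0,0,-0.0165],[0,0,-0.0165],[0,0,-0.0165],[0,0,-0.0165],[0,0,-0.0165],[0,0,-0.0165],[0,0,-0.0165]]' --claw '[0,0,0,0,0,0,0,0,0,0]'

```text
time_s: 14.75
tcp_pos: [0.4851, -0.1977, 0.181]
eef_rot: [-179.9, 0.0, -148.9]
contact_force: [-0.1, -0.1, 0.3]
gripper_width: 0.0004
gripper_force: 0.0
```

```bash
python3 - <<'E'
from h import *
s=r.get_state();print(s["time_s"],s["tcp_pos"],s["eef_rot"],s["contact_force"],up(176))
c=r.capture("side")
for t,z in(("lower_nut_ball",.1445),("upper_nut_ball",.191)):
  for d in r.tip_of(t,"side")[:1]:
    p=atz(c,d["at"],z);print(t,d["conf"],d["at"],p,np.degrees(np.arctan2(*(p[:2]-S)[::-1])),np.linalg.norm(p[:2]-S))
E
```

```text
14.75 [ 0.48513211 -0.19765848  0.18097214] [-1.79927532e+02  3.07321136e-02 -1.48901564e+02] [-0.12833591 -0.11822485  0.27781293] (np.float64(0.48510961773830796), np.float64(-0.19786095868151438), 0.18, -149)
lower_nut_ball 0.57 [304.1, 237.3] [ 0.42143632 -0.2611385   0.1445    ] -151.01587901218863 0.12410766533763325
```

Snug, and the lever stays at -151°. Now for the upper nut, running it round.

Emit:
jog_arm --travel '[[-0.022,0.022,0],[-0.0505,0.0355,0],[-0.0815,0.038,0.0015],[-0.112,0.03,0.003],[-0.1375,0.012,0.0045],[-0.1555,-0.0135,0.0055],[-0.1635,-0.044,0.007],[-0.1605,-0.075,0.0085],[-0.1475,-0.103,0.0095],[-0.1255,-0.1255,0.011]]' --dr '[[0,0,0],[0,0,0],[0,0,0],[0,0,0],[0,0,0],[0,0,0],[0,0,0],[0,0,0],[0,0,0],[0,0,0]]' --claw '[0,0,0,0,0,0,0,0,0,0]'

```text
time_s: 16.15
tcp_pos: [0.5708, -0.2197, 0.1741]
eef_rot: [-180.0, 0.0, -148.9]
contact_force: [0.3, 1.2, 0.6]
gripper_width: 0.0007
gripper_force: 0.6
```

```bash
python3 - <<'E'
from h import *
s=r.get_state();print(s["time_s"],s["tcp_pos"],s["eef_rot"],s["contact_force"],up(-24))
c=r.capture("side")
for t,z in(("lower_nut_ball",.1445),("upper_nut_ball",.187)):
  for d in r.tip_of(t,"side")[:1]:
    p=atz(c,d["at"],z);print(t,d["conf"],d["at"],p,np.degrees(np.arctan2(*(p[:2]-S)[::-1])),np.linalg.norm(p[:2]-S))
E
```

```text
16.15 [ 0.57075191 -0.2197211   0.1741124 ] [-1.79968712e+02  3.35920591e-02 -1.48920465e+02] [0.26027911 1.20936944 0.58473868] (np.float64(0.571109545593917), np.float64(-0.21930314893841102), 0.1745, -149)
lower_nut_ball 0.9 [301.4, 236.2] [ 0.41937438 -0.25518473  0.1445    ] -153.9042630246256 0.12318284108329386
upper_nut_ball 0.81 [353.7, 179.1] [ 0.57981769 -0.25889472  0.187     ] -49.288411035321516 0.07637801441797354
```

Emit:
jog_arm --travel '[[0.0285,-0.013,0.0015],[0.0595,-0.016,0.0025],[0.0895,-0.008,0.004],[0.1155,0.01,0.0055],[0.133,0.0355,0.0065],[0.1415,0.066,0.008],[0.1385,0.097,0.0095],[0.1255,0.1255,0.0105],[0.103,0.1475,0.012],[0.075,0.1605,0.0135]]' --dr '[[0,0,0],[0,0,0],[0,0,0],[0,0,0],[0,0,0],[0,0,0],[0,0,0],[0,0,0],[0,0,0],[0,0,0]]' --claw '[0,0,0,0,0,0,0,0,0,0]'

```text
time_s: 17.55
tcp_pos: [0.4972, -0.1677, 0.1672]
eef_rot: [180.0, -0.0, -148.9]
contact_force: [-0.9, -2.8, 0.2]
gripper_width: 0.0004
gripper_force: 1.2
```

```bash
python3 - <<'E'
from h import *
s=r.get_state();print(s["time_s"],s["tcp_pos"],s["contact_force"],up(-224))
rows(up(-224),[up(-224-14*i) for i in range(1,11)])
rows(up(-364),[up(-364-3*i) for i in range(1,11)])
E
```

```text
17.55 [ 0.49721132 -0.16771761  0.16724232] [-0.88696956 -2.76810008  0.15463847] (np.float64(0.4976297089847607), np.float64(-0.16974037332934513), 0.16783333333333333, -149)
[[-0.0217, 0.0031, 0.0009], [-0.0435, 0.0008, 0.0019], [-0.0642, -0.0067, 0.0028], [-0.0823, -0.019, 0.0037], [-0.097, -0.0353, 0.0047], [-0.1073, -0.0547, 0.0056], [-0.1126, -0.076, 0.0065], [-0.1126, -0.0979, 0.0075], [-0.1073, -0.1192, 0.0084], [-0.097, -0.1386, 0.0093]]
[[0, 0, 0.0], [0, 0, 0.0], [0, 0, 0.0], [0, 0, 0.0], [0, 0, 0.0], [0, 0, 0.0], [0, 0, 0.0], [0, 0, 0.0], [0, 0, 0.0], [0, 0, 0.0]]
[[0.0028, -0.0038, 0.0002], [0.0058, -0.0074, 0.0003], [0.009, -0.0109, 0.0003], [0.0123, -0.0142, 0.0003], [0.0159, -0.0173, 0.0003], [0.0196, -0.0203, 0.0003], [0.0234, -0.023, 0.0003], [0.0274, -0.0255, 0.0003], [0.0315, -0.0278, 0.0003], [0.0357, -0.0299, 0.0003]]
[[0, 0, 0.0], [0, 0, 0.0], [0, 0, 0.0], [0, 0, 0.0], [0, 0, 0.0], [0, 0, 0.0], [0, 0, 0.0], [0, 0, 0.0], [0, 0, 0.0], [0, 0, 0.0]]
```

Emit:
jog_arm --travel '[[-0.0215,0.003,0.001],[-0.0435,0.001,0.002],[-0.064,-0.0065,0.003],[-0.0825,-0.019,0.0035],[-0.097,-0.0355,0.0045],[-0.1075,-0.0545,0.0055],[-0.1125,-0.076,0.0065],[-0.1125,-0.098,0.0075],[-0.1075,-0.119,0.008],[-0.097,-0.1385,0.0085]]' --dr '[[0,0,0],[0,0,0],[0,0,0],[0,0,0],[0,0,0],[0,0,0],[0,0,0],[0,0,0],[0,0,0],[0,0,0]]' --claw '[0,0,0,0,0,0,0,0,0,0]'

```text
time_s: 18.8
tcp_pos: [0.5745, -0.2035, 0.1629]
eef_rot: [180.0, 0.0, -148.9]
contact_force: [-0.8, 5.6, -0.3]
gripper_width: 0.0
gripper_force: 2.3
```

```bash
python3 - <<'E'
from h import *
s=r.get_state();print(s["time_s"],s["tcp_pos"],s["contact_force"],s["moment"],up(-364))
c=r.capture("side")
for t,z in(("lower_nut_ball",.1445),("upper_nut_ball",.176)):
  for d in r.tip_of(t,"side")[:1]:
    p=atz(c,d["at"],z);print(t,d["conf"],d["at"],p,np.degrees(np.arctan2(*(p[:2]-S)[::-1])),np.linalg.norm(p[:2]-S))
E
```

```text
18.8 [ 0.57448045 -0.20347394  0.16292205] [-0.80023308  5.59448258 -0.3103351 ] [ 2.24779341  0.16029479 -0.05892399] (np.float64(0.5748903822616921), np.float64(-0.20413904131848565), 0.16316666666666665, -149)
lower_nut_ball 0.86 [302.4, 236.3] [ 0.42064541 -0.25689609  0.1445    ] -152.92636361480106 0.12281204491230827
upper_nut_ball 0.6 [353.1, 171.5] [ 0.59985252 -0.24081385  0.176     ] -29.68184741243947 0.08040221894551501
```

Emit:
jog_arm --travel '[[0.003,-0.004,0],[0.006,-0.0075,0],[0.009,-0.011,0],[0.0125,-0.014,0],[0.016,-0.0175,0],[0.0195,-0.0205,0],[0.0235,-0.023,0],[0.0275,-0.0255,0],[0.0275,-0.0255,0],[0.0275,-0.0255,0]]' --dr '[[0,0,0],[0,0,0],[0,0,0],[0,0,0],[0,0,0],[0,0,0],[0,0,0],[0,0,0],[0,0,0],[0,0,0]]' --claw '[0,0,0,0,0,0,0,0,0,0]'

```text
time_s: 20.2
tcp_pos: [0.5694, -0.2202, 0.1631]
eef_rot: [180.0, 0.1, -148.9]
contact_force: [2.0, 6.7, -0.7]
gripper_width: 0.0003
gripper_force: 2.5
```

```bash
python3 - <<'E'
from h import *
s=r.get_state();print(s["time_s"],s["tcp_pos"],s["contact_force"],s["moment"],up(-388))
c=r.capture("side")
for t,z in(("lower_nut_ball",.1445),("upper_nut_ball",.176)):
  for d in r.tip_of(t,"side")[:1]:
    p=atz(c,d["at"],z);print(t,d["conf"],d["at"],p,np.degrees(np.arctan2(*(p[:2]-S)[::-1])),np.linalg.norm(p[:2]-S))
rows(up(-388),[up(-388-2*i) for i in range(1,11)])
E
```

```text
20.2 [ 0.56937565 -0.22021521  0.16312768] [ 1.95243496  6.74452603 -0.65914482] [ 2.51081655 -0.51878161 -0.02911082] (np.float64(0.5697326416786518), np.float64(-0.22212622032536508), 0.163, -149)
lower_nut_ball 0.89 [301.0, 238.9] [ 0.41437103 -0.25891644  0.1445    ] -153.39454714158938 0.1293227485427596
upper_nut_ball 0.75 [351.7, 179.0] [ 0.58285724 -0.25141359  0.176     ] -43.64448966933082 0.07304394905647725
[[0.0027, -0.0016, 0.0], [0.0055, -0.003, 0.0], [0.0083, -0.0044, 0.0], [0.0112, -0.0057, 0.0], [0.0141, -0.0069, 0.0], [0.0171, -0.008, 0.0], [0.02, -0.0089, 0.0], [0.0231, -0.0098, 0.0], [0.0261, -0.0105, 0.0], [0.0292, -0.0112, 0.0]]
[[0, 0, 0.0], [0, 0, 0.0], [0, 0, 0.0], [0, 0, 0.0], [0, 0, 0.0], [0, 0, 0.0], [0, 0, 0.0], [0, 0, 0.0], [0, 0, 0.0], [0, 0, 0.0]]
```

Emit:
jog_arm --travel '[[0.0025,-0.0015,0],[0.0055,-0.003,0],[0.0085,-0.0045,0],[0.011,-0.0055,0],[0.014,-0.007,0],[0.017,-0.008,0],[0.02,-0.009,0],[0.023,-0.01,0],[0.023,-0.01,0],[0.023,-0.01,0]]' --dr '[[0,0,0],[0,0,0],[0,0,0],[0,0,0],[0,0,0],[0,0,0],[0,0,0],[0,0,0],[0,0,0],[0,0,0]]' --claw '[0,0,0,0,0,0,0,0,0,0]'

```text
time_s: 21.6
tcp_pos: [0.5638, -0.2289, 0.1633]
eef_rot: [180.0, 0.3, -148.9]
contact_force: [4.9, 14.2, -2.0]
gripper_width: 0.0007
gripper_force: 5.5
```

```bash
python3 - <<'E'
from h import *
s=r.get_state();print(s["time_s"],s["tcp_pos"],s["contact_force"],s["moment"],up(-404))
c=r.capture("side")
for t,z in(("lower_nut_ball",.1445),("upper_nut_ball",.176)):
  for d in r.tip_of(t,"side")[:1]:
    p=atz(c,d["at"],z);print(t,d["conf"],d["at"],p,np.degrees(np.arctan2(*(p[:2]-S)[::-1])),np.linalg.norm(p[:2]-S))
rows(up(-404),[up(-404-2*i) for i in range(1,11)])
E
```

```text
21.6 [ 0.56376578 -0.22890261  0.16325473] [ 4.85249862 14.16264316 -2.0283649 ] [ 5.15447575 -2.02757623 -0.21193733] (np.float64(0.5623702910152393), np.float64(-0.2322596266706549), 0.163, -149)
lower_nut_ball 0.68 [304.0, 236.1] [ 0.42327238 -0.2590531   0.1445    ] -151.45659513370225 0.12149464304292479
upper_nut_ball 0.57 [350.8, 187.2] [ 0.56564082 -0.26373337  0.176     ] -60.39771933927909 0.07215084280003987
[[0.003, -0.0008, 0.0], [0.0061, -0.0014, 0.0], [0.0092, -0.002, 0.0], [0.0123, -0.0024, 0.0], [0.0154, -0.0027, 0.0], [0.0186, -0.0029, 0.0], [0.0217, -0.0031, 0.0], [0.0249, -0.0031, 0.0], [0.028, -0.0029, 0.0], [0.0311, -0.0027, 0.0]]
[[0, 0, 0.0], [0, 0, 0.0], [0, 0, 0.0], [0, 0, 0.0], [0, 0, 0.0], [0, 0, 0.0], [0, 0, 0.0], [0, 0, 0.0], [0, 0, 0.0], [0, 0, 0.0]]
```

About 15 N and 0.53 rad past touching: jammed. Releasing slowly, then up.

Emit:
jog_arm --travel '[[-0.004,0,0],[-0.008,0,0],[-0.012,0,0],[-0.018,0,0],[-0.026,0,0],[-0.036,0,0],[-0.05,0,0],[-0.06,0,0],[-0.06,0,-0.1],[-0.06,0,-0.2]]' --dr '[[0,0,0],[0,0,0],[0,0,0],[0,0,0],[0,0,0],[0,0,0],[0,0,0],[0,0,0],[0,0,0],[0,0,0]]' --claw '[0,0,0,0,0,0,0,0,0,0]'

```text
time_s: 23.0
tcp_pos: [0.5874, -0.2158, 0.2637]
eef_rot: [180.0, -0.1, -148.9]
contact_force: [0.2, -0.0, 0.6]
gripper_width: 0.0004
gripper_force: 0.0
```

Emit:
jog_arm --travel '[[0,0.1,-0.1],[0,0.2,-0.1],[0,0.2,-0.1],[0,-0.2,-0.1],[0,-0.2,-0.1],[0,-0.2,-0.1],[0,-0.2,-0.1],[0,-0.2,-0.1],[0,-0.2,-0.1],[0,-0.2,-0.1]]' --dr '[[0,0,0],[0,0,0],[0,0,0],[0,0,0],[0,0,0],[0,0,0],[0,0,0],[0,0,0],[0,0,0],[0,0,0]]' --claw '[0,0,0,0,0,0,0,0,0,0]'

```text
time_s: 24.25
tcp_pos: [0.639, -0.3005, 0.3141]
eef_rot: [-180.0, 0.1, -148.8]
contact_force: [0.9, -0.2, -0.0]
gripper_width: 0.0001
gripper_force: 0.0
```

```bash
python3 - <<'E'
from h import *
s=r.get_state();print(s["time_s"],s["tcp_pos"],s["contact_force"])
c=r.capture("side")
for t,z in(("lower_nut_ball",.1445),("upper_nut_ball",.175)):
  for d in r.tip_of(t,"side")[:1]:
    p=atz(c,d["at"],z);print(t,d["conf"],d["at"],p,np.degrees(np.arctan2(*(p[:2]-S)[::-1])),np.linalg.norm(p[:2]-S))
im=c["pixels"][130:260,230:400,::-1]
cv2.imwrite("pics/s5.png",cv2.convertScaleAbs(cv2.resize(im,None,fx=4.5,fy=4.5,interpolation=cv2.INTER_CUBIC),alpha=1.5))
E
```

```text
24.25 [ 0.638967   -0.300549    0.31409041] [ 0.94445977 -0.16362526 -0.01611788]
lower_nut_ball 0.6 [302.8, 237.8] [ 0.41875095 -0.25993093  0.1445    ] -152.0889026253426 0.12589362518476946
upper_nut_ball 0.66 [348.5, 187.0] [ 0.56314925 -0.25938221  0.175     ] -60.41221288482861 0.06713684249429949
```

View pics/s5.png

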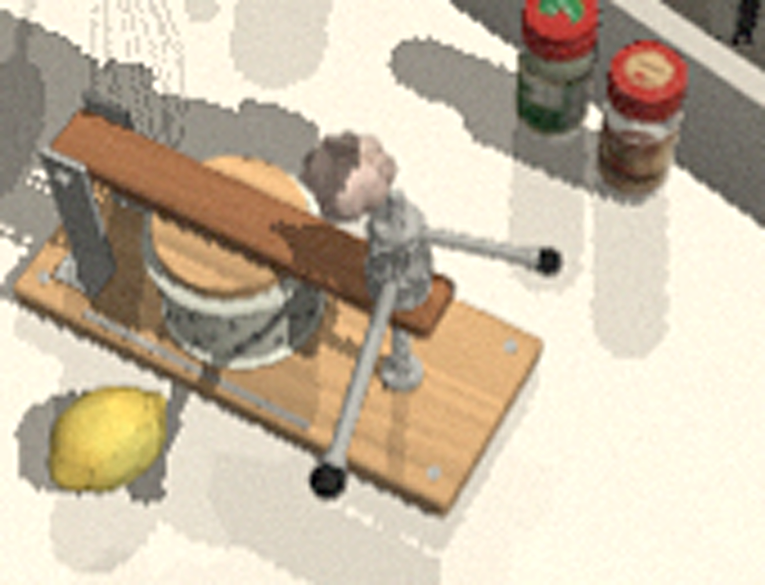

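The lower ball is at (327,480) in the crop (-152°) and the upper ball at (549,260) (about -60°). Both stayed where they were tightened, and the bystanders look undisturbed.

```bash
python3 -c "
from plant import r
print(r.close_job())"
```

```text
the job is handed in; nothing more can be done
None
```

I handed the job in at about 24 s; no verdict came back. From the pictures and wrist force, the lower nut is snug (about 0.4 rad past touching) and the upper nut is jammed on it (about 0.5 rad past touching, pushed to 15 N). The arm has let go, and the lemon and garlic look unmoved; I did not recheck the mug and peeler.

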